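# Set out the reagent bottles by height on the sampler deck

### The job

Stand the four capped reagent bottles on the four black rubber discs of the sampler deck, one on each and well centred, in order of height: the shortest on the disc next to the open steel wash cup, rising to the tallest on the disc farthest from it. Do not tip any bottle over on the way, leave the glass flask alone, and let go of everything.

Things in the scene. Friction and masses are not known exactly. Their poses are not given: they have to be found in the camera images.
- jar: loose white plastic bottle, paper band, green cap; 48 mm tall over the cap; straight round body 56 mm across up to 34 mm, then a shoulder; cap 50 mm across, 14 mm high. Origin: centre of its underside, z up its axis. Starts upright on the bench (z = 0), nearer the robot than the deck. The squat wide jar, the shortest; about 0.12 kg.
- vial: loose white plastic bottle, paper band, green cap; 72 mm tall over the cap; straight round body 34 mm across up to 50 mm, then a shoulder; cap 24 mm across, 18 mm high. Origin: centre of its underside, z up its axis. Starts upright on the bench (z = 0), nearer the robot than the deck. The slim small one, second shortest; about 0.07 kg.
- mid_bottle: loose white plastic bottle, paper band, green cap; 98 mm tall over the cap; straight round body 46 mm across up to 70 mm, then a shoulder; cap 30 mm across, 22 mm high. Origin: centre of its underside, z up its axis. Starts upright on the bench (z = 0), nearer the robot than the deck. The second tallest; about 0.15 kg.
- tall_bottle: loose white plastic bottle, paper band, green cap; 126 mm tall over the cap; straight round body 38 mm across up to 98 mm, then a shoulder; cap 26 mm across, 22 mm high. Origin: centre of its underside, z up its axis. Starts upright on the bench (z = 0), nearer the robot than the deck. The tallest; about 0.14 kg.
- seat_a: one of four identical black rubber discs, 66 mm across, 3 mm thick, fixed in a row on the white deck plate (100 x 500 x 8 mm); flat top 11 mm above the bench. Origin: centre of its underside, 8 mm up. Neighbours' centres about 80 mm apart, up to 6 mm off the line. Neither its letter nor its yaw tells its place in the row.
- seat_b: one of four identical black rubber discs, 66 mm across, 3 mm thick, fixed in a row on the white deck plate (100 x 500 x 8 mm); flat top 11 mm above the bench. Origin: centre of its underside, 8 mm up. Neighbours' centres about 80 mm apart, up to 6 mm off the line. Neither its letter nor its yaw tells its place in the row.
- seat_c: one of four identical black rubber discs, 66 mm across, 3 mm thick, fixed in a row on the white deck plate (100 x 500 x 8 mm); flat top 11 mm above the bench. Origin: centre of its underside, 8 mm up. Neighbours' centres about 80 mm apart, up to 6 mm off the line. Neither its letter nor its yaw tells its place in the row.
- seat_d: one of four identical black rubber discs, 66 mm across, 3 mm thick, fixed in a row on the white deck plate (100 x 500 x 8 mm); flat top 11 mm above the bench. Origin: centre of its underside, 8 mm up. Neighbours' centres about 80 mm apart, up to 6 mm off the line. Neither its letter nor its yaw tells its place in the row.
- wash_cup: open round steel cup, 50 mm across, 45 mm high (rim 53 mm above the bench), fixed on the deck at either end of the row of discs, about 95 mm (centres) from the nearest disc. Origin: centre of its underside, 8 mm up. At the other end, equally far, a solid white post of the same height, 32 mm thick on a 50 mm foot.
- flask: bystander: closed conical flask of dark green glass, 72 mm across the base, 100 mm tall, loose on the bench to the robot's right of the deck; origin at the centre of its underside, z up its axis. Leave it where it stands.
There are look-alikes about, which are no part of the job. What is shaped like the tall_bottle but orange is not meant.

How it is judged:
At the end, for the whole second after the job is handed in: Each bottle stands upright (within 0.08 rad) and at rest on its own disc, its axis within 13 mm of the disc's centre, shortest next to the wash cup and rising away from it (jar, vial, mid_bottle, tall_bottle); all released ((horizontal distance between jar and seat_a below 0.013 m or horizontal distance between jar and seat_b below 0.013 m or horizontal distance between jar and seat_c below 0.013 m or horizontal distance between jar and seat_d below 0.013 m) and horizontal distance between jar and wash_cup between 0.06 and 0.13 m and height (world z) of jar between 0.007 and 0.015 m and angle between each of jar, vial, mid_bottle, tall_bottle's own z axis and vertical below 0.08 rad and linear speed of each of jar, vial, mid_bottle, tall_bottle below 0.02 m/s and contact force between each of jar, vial, mid_bottle, tall_bottle and the fingers below 0.1 N and (horizontal distance between vial and seat_a below 0.013 m or horizontal distance between vial and seat_b below 0.013 m or horizontal distance between vial and seat_c below 0.013 m or horizontal distance between vial and seat_d below 0.013 m) and horizontal distance between vial and wash_cup between 0.14 and 0.21 m and height (world z) of vial between 0.007 and 0.015 m and (horizontal distance between mid_bottle and seat_a below 0.013 m or horizontal distance between mid_bottle and seat_b below 0.013 m or horizontal distance between mid_bottle and seat_c below 0.013 m or horizontal distance between mid_bottle and seat_d below 0.013 m) and horizontal distance between mid_bottle and wash_cup between 0.22 and 0.29 m and height (world z) of mid_bottle between 0.007 and 0.015 m and (horizontal distance between tall_bottle and seat_a below 0.013 m or horizontal distance between tall_bottle and seat_b below 0.013 m or horizontal distance between tall_bottle and seat_c below 0.013 m or horizontal distance between tall_bottle and seat_d below 0.013 m) and horizontal distance between tall_bottle and wash_cup between 0.3 and 0.37 m and height (world z) of tall_bottle between 0.007 and 0.015 m); the robot touches nothing.
It fails at once if a bottle is tipped over (more than 0.6 rad from upright) (angle between any of jar, vial, mid_bottle, tall_bottle's own z axis and vertical above 0.6 rad).
It fails at once if the flask is pushed more than 20 mm or tipped (distance of flask from where it was at the start of the episode above 0.02 m or angle between flask's own z axis and vertical above 0.3 rad).
It also fails if it takes over 128 s, if anything falls off the work surface, if the arm or the gripper's body presses on something with over 40 N, if the wrist force passes 120 N, or if a joint passes its speed limit or range.

### The arm

A 6-joint arm with a two-finger parallel gripper is mounted at the origin on the work surface. World frame = base frame: x ahead of the robot, y to its left, z up, the work surface at z = 0. Lengths are in m, angles in rad, forces in N, time in s.
With the tool pointing down it reaches from about 0.3 to 0.775 m from the base axis. Payload 14.6 kg.
Tool frame: the origin (TCP) lies at the very end of the fingers, on their centre line; the grasp point (between the pads) lies 19 mm behind it; z points along the fingers, y is the line along which they close (so a half turn about z gives the same grasp; the last joint's range is limited). The gripper opens to 94 mm and grips with 3 to 60 N. Pads are 16 mm wide; open, the fingers measure 119 mm over their backs; the gripper's body (75 mm by 177 mm) begins 78 mm behind the grasp point.
Start: joints at [-1.174, 0.3, 1.521, -0, 1.321, -0.067], TCP at [0.246, -0.492, 0.167] pointing down, gripper open.
Joint ranges: [-3.03, 3.03], [-0.79, 2.21], [0.23, 2.52], [-1.04, 4.18], [0, 3.07], [-2.55, 2.55]. Speed limits (rad/s): [2.22, 2.22, 2.57, 3.14, 3.14, 3.14].

### API

Orientations are given as [roll, pitch, yaw] about the fixed x, y, z axes, in that order (R = Rz(yaw) Ry(pitch) Rx(roll)).
In Python, from station import ctrl, cams gives the robot as it stands. The module is installed in compiled form; this text tells all that it offers.
- The arm moves only by the tool arm_command, never from a script. Its argument "plan" is a list that holds one entry, the list of rows, each a list of 7 numbers: the shift along the tool's x, y, z in normalised numbers (1 is 0.4 m), then the turn, a rotation vector about the tool's x, y, z in fractions of the full range, 1 being 360 degrees, then the closure, from -1 (fully open) to 1 (shut). A call has 1 to 12 rows; each row is the pose to reach, as a shift and turn from the pose commanded when the call began, along the tool's axes at that moment; what a row does not reach only later rows make up. A row lasts 1/10 s, in which the tool goes at most 50 mm and 8.59 degrees, less where a joint would pass 70% of its speed; a pose out of reach is approached as far as the arm can. No shift or turn number may pass 1 either way. A call with a gripper value outside its range is refused whole. The fingers move at their own pace and stop on an object; "squeeze" is the grip in N (left out, the last holds). Time passes only in rows, so rows that repeat a pose let the fingers close. It gives the time, the measured TCP pose, the force, the opening and the grip force at its end, in the units of the state.
- ctrl.get_obs(): the state, without advancing time (a new reading comes with each control period).
- cams.camera(name): name is "scene" or "top" or "wrist"; returns (picture, depth): 420x560x3 uint8, blue, green, red; 420x560 float32, m along the optical axis (not along the pixel's ray), 0 where there is no reading.
- cams.camera_info(name): a dict with "fx", "fy", "cx", "cy" (pixels), "world_to_cam" (4x4, takes a point from world to camera coordinates). Camera axes: x right, y down, z forward; pixel columns grow to the right and rows downward; lengths in m; the calibration is good to about 2 mm. The wrist camera is an equidistant fisheye: a pixel r from the principal point sees the ray r / f radians off the axis. A picture is of the moment at which its call begins: read the wrist's pose just before it. camera_info takes no time and is no camera call; for the wrist camera it gives the pose at the moment of the call.
- ctrl.hand_in(): hands the job in; it is judged then, once.
The state is a dict: "time_s": time; "qpos": joint angles; "joint_vel": joint speeds; "tau": joint torques, N m; "ee_pos": TCP position; "eef_rot": TCP orientation; "force": force on the tool from outside, world axes, zero at the start; "moment": the same for the moment, N m; "grip_width": finger opening in m; "grip_force": force on a finger pad.
Only numpy, scipy, OpenCV 4.12 (cv2) and the standard library are available. Lean on these libraries where they do the work, as an engineer would, in place of code of your own. Each camera call takes 0.05 s, during which the arm holds its last target. There are 200 camera calls.

## Working session

There is one attempt and no reset: what is moved stays moved. The work goes in short steps, Python scripts to look and compute and a tool call to move; the robot and the scene stay as the last step left them, time stands still between calls to the robot, and variables do not carry over. Pictures are saved under pics/ and viewed, at most 14 in all, crops included, and the job is handed in when it is done.

Besides the shell and the picture viewer there is one more tool, called after ">>>" as name([rows], argument=value, ...), one row to a line, values as JSON. arm_command: Moves the arm, as the interface text tells. Its arguments: {"type":"object","properties":{"plan":{"type":"array"},"squeeze":{"type":"number"}},"required":["plan"]}

```bash
mkdir -p pics
python3 - <<'E'
from station import ctrl,cams
import cv2,numpy as np
o=ctrl.get_obs();print({k:np.round(v,3) for k,v in o.items()})
for n in("top","scene"):
    p,d=cams.camera(n);cv2.imwrite(f"pics/{n}0.png",p);np.save(f"pics/{n}0.npy",d)
    i=cams.camera_info(n);print(n,i["fx"],i["cx"],i["cy"],np.round(i["world_to_cam"],3).tolist())
E
```

```text
{'time_s': np.float64(0.0), 'qpos': array([-1.174,  0.3  ,  1.522, -0.   ,  1.321, -0.067]), 'joint_vel': array([-0.001,  0.001, -0.   , -0.001, -0.002,  0.001]), 'tau': array([-2.0000e-03, -5.3181e+01, -3.5274e+01,  7.1000e-02,  2.4000e-02,
       -0.0000e+00]), 'ee_pos': array([ 0.246, -0.492,  0.166]), 'eef_rot': array([-3.14 , -0.   ,  0.464]), 'force': array([ 0.194, -1.442, -0.614]), 'moment': array([-0.016, -0.024,  0.026]), 'grip_force': np.float64(0.0), 'grip_width': np.float64(0.094)}
top 542.0087387114935 282.02570148329534 211.7512318473941 [[0.0, -1.0, -0.019, -0.073], [-0.998, 0.001, -0.065, 0.526], [0.065, 0.019, -0.998, 1.368], [0.0, 0.0, 0.0, 1.0]]
scene 476.2780630966187 273.53406597005375 200.1962434609819 [[-0.535, 0.845, -0.016, 0.353], [0.463, 0.277, -0.842, -0.164], [-0.707, -0.458, -0.539, 1.524], [0.0, 0.0, 0.0, 1.0]]
```

View pics/top0.png

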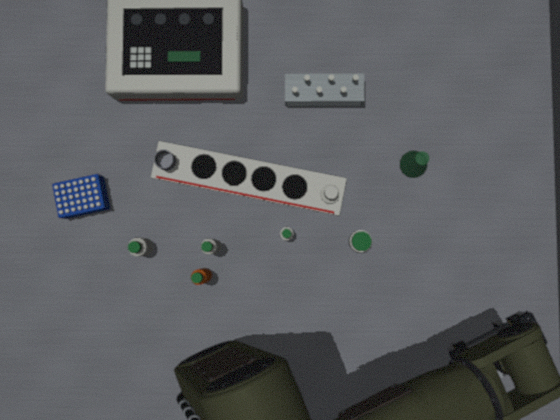

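View pics/scene0.png

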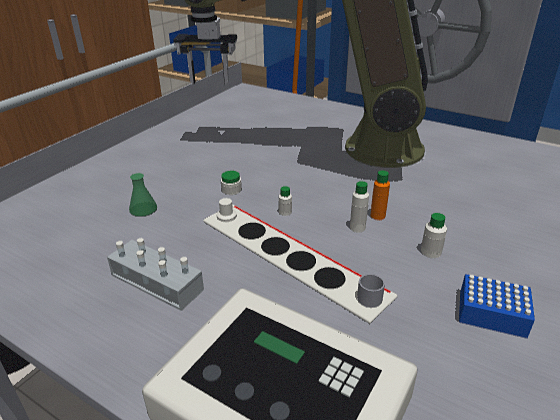

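The top view shows the cup at (165,160), with the discs at about (203,166), (234,173), (263,179) and (294,187). The post is at (331,193) and the flask at (413,162). Bottle candidates:
- (137,247): medium stout, so mid_bottle.
- (209,246): slim tall white, so tall_bottle.
- (200,277): the same shape but orange, so the decoy.
- (287,234): small slim, so vial.
- (361,241): squat, so jar.

Next I measure them in both views and confirm in a crop.

```bash
cat > h.py <<'E'
import cv2,numpy as np
from station import ctrl,cams
def onplane(n,u,v,z):
    i=cams.camera_info(n);W=np.array(i["world_to_cam"]);R,t=W[:3,:3],W[:3,3]
    c=-R.T@t;r=R.T@np.array([(u-i["cx"])/i["fx"],(v-i["cy"])/i["fy"],1]);return (c+r*(z-c[2])/r[2])[:2]
def project(n,P):
    i=cams.camera_info(n);W=np.array(i["world_to_cam"]);q=W[:3,:3]@np.array(P)+W[:3,3]
    return np.array([i["fx"]*q[0]/q[2]+i["cx"],i["fy"]*q[1]/q[2]+i["cy"]])
def blobs(m,lo,hi):
    n,l,s,c=cv2.connectedComponentsWithStats(m.astype(np.uint8))
    return [(c[k],s[k]) for k in range(1,n) if lo<s[k,4]<hi]
def green(p):
    b,g,r=[p[...,k].astype(int) for k in range(3)]
    return (g>1.35*r)&(g>1.35*b)&(g>50)
H=dict(jar=(.048,.014),vial=(.072,.018),mid=(.098,.022),tall=(.126,.022))
E
python3 - <<'E'
from h import *
P={n:cv2.imread(f"pics/{n}0.png") for n in("top","scene")}
guess=dict(top=dict(jar=(361,241),vial=(287,234),mid=(135,247),tall=(208,246)),scene=dict(jar=(231,176),vial=(285,191),mid=(437,221),tall=(361,188)))
for n in P:
    B=blobs(green(P[n]),25,2000)
    for k,g in guess[n].items():
        c,s=min(B,key=lambda b:np.hypot(*(b[0]-g)));h,cp=H[k]
        print(n,k,c.round(1),s.tolist(),onplane(n,*c,h-cp/2).round(4))
    m=P[n].max(2)<45
    for c,s in blobs(m,300,1500):
        if (n=="top" and 120<c[1]<220 and c[0]<320) or (n=="scene" and 215<c[1]<295 and 230<c[0]<350): print(n,"disc",c.round(1),s.tolist(),onplane(n,*c,.011).round(4))
o=cv2.resize(P["scene"][160:300,190:470],None,fx=2.8,fy=2.8,interpolation=cv2.INTER_CUBIC);cv2.imwrite("pics/crop1.png",o)
print("cup",onplane("top",165.5,160,.053),"flask",onplane("top",413,164,.03),"post",onplane("top",331,192,.053),"orange",onplane("top",199,276,.115))
E
```

```text
top jar [361.2 240.8] [352, 232, 19, 19, 276] [ 0.452  -0.2714]
top vial [286.4 233.1] [282, 229, 9, 9, 56] [ 0.4706 -0.085 ]
top mid [134.  246.8] [128, 242, 12, 11, 103] [0.437  0.2845]
top tall [206.6 246.1] [202, 242, 11, 9, 80] [0.4386 0.1033]
top disc [203.4 166.2] [192, 155, 23, 23, 405] [0.6451 0.1302]
top disc [233.7 172.8] [223, 162, 22, 23, 412] [0.6276 0.0516]
top disc [263.3 178.6] [252, 168, 23, 22, 408] [ 0.6125 -0.0249]
top disc [294.3 186.6] [283, 176, 23, 22, 409] [ 0.5915 -0.1048]
scene jar [230.3 176.3] [222, 171, 18, 12, 175] [ 0.4507 -0.272 ]
scene vial [284.7 190.6] [281, 186, 9, 11, 74] [ 0.469 -0.086]
scene mid [437.5 219.8] [430, 213, 15, 15, 171] [0.4353 0.2837]
scene tall [361.3 187.2] [356, 181, 11, 13, 118] [0.4369 0.1028]
scene disc [251.5 230.4] [239, 223, 26, 16, 322] [ 0.594  -0.1038]
scene disc [274.9 245.7] [261, 238, 29, 17, 362] [ 0.6151 -0.0239]
scene disc [300.8 260.4] [287, 252, 29, 18, 418] [0.6298 0.0527]
scene disc [329.2 277.5] [314, 268, 31, 20, 480] [0.6472 0.1313]
cup [0.65469466 0.21879271] flask [ 0.64633244 -0.40535437] post [ 0.57315447 -0.19597979] orange [0.36821233 0.12075959]
```

View pics/crop1.png

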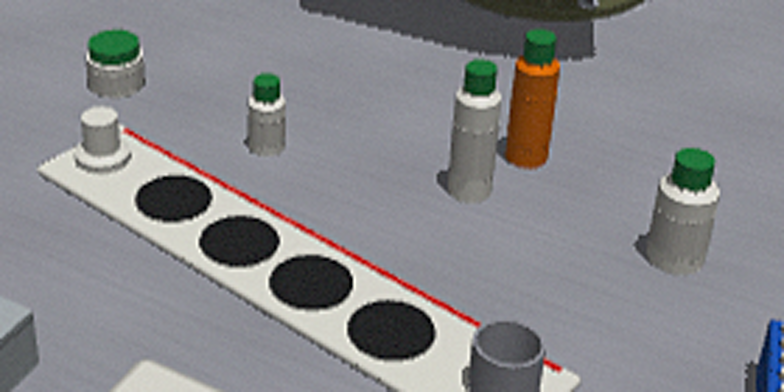

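The crop confirms it: from the left are the squat jar, small vial, tall white bottle with the orange look-alike behind it, and the stout mid_bottle. The steel cup is at the right end of the row. The two views agree within 2 mm, so I'll start with the jar.

The rows are not in the units I measure in: shifts go in shares of 0.4 m and turns go in shares of 360 degrees. I convert before sending: 282 mm / 400 = 0.705, -105 mm / 400 = -0.2625, -0.886 rad / 6.2832 = -0.141.

>>> arm_command([
  [[0.705, -0.2625, 0, 0, 0, -0.141, -1], [0.705, -0.2625, 0, 0, 0, -0.141, -1], [0.705, -0.2625, 0, 0, 0, -0.141, -1], [0.705, -0.2625, 0, 0, 0, -0.141, -1], [0.705, -0.2625, 0, 0, 0, -0.141, -1], [0.705, -0.2625, 0, 0, 0, -0.141, -1], [0.705, -0.2625, 0, 0, 0, -0.141, -1], [0.705, -0.2625, 0, 0, 0, -0.141, -1], [0.705, -0.2625, 0, 0, 0, -0.141, -1], [0.705, -0.2625, 0, 0, 0, -0.141, -1], [0.705, -0.2625, 0, 0, 0, -0.141, -1], [0.705, -0.2625, 0, 0, 0, -0.141, -1]],
], squeeze=15)

```text
time_s: 1.3
ee_pos: [0.4509, -0.2724, 0.1671]
eef_rot: [3.142, -0.0, 1.348]
force: [-0.2, -0.4, -0.9]
grip_width: 0.0939
grip_force: 0.0
```

Scaled: 161 mm / 400 = 0.4025, 145 mm / 400 = 0.3625.

>>> arm_command([
  [[0, 0, 0.1, 0, 0, 0, -1], [0, 0, 0.2, 0, 0, 0, -1], [0, 0, 0.3, 0, 0, 0, -1], [0, 0, 0.3625, 0, 0, 0, -1], [0, 0, 0.4025, 0, 0, 0, -1], [0, 0, 0.4025, 0, 0, 0, -1], [0, 0, 0.4025, 0, 0, 0, 1], [0, 0, 0.4025, 0, 0, 0, 1], [0, 0, 0.4025, 0, 0, 0, 1], [0, 0, 0.4025, 0, 0, 0, 1], [0, 0, 0.4025, 0, 0, 0, 1], [0, 0, 0.4025, 0, 0, 0, 1]],
], squeeze=15)

```text
time_s: 2.5
ee_pos: [0.4514, -0.2719, 0.0062]
eef_rot: [3.141, 0.0, 1.35]
force: [1.0, -0.3, 1.0]
grip_width: 0.0493
grip_force: 0.2
```

Opening is 49 mm, below the jar's 56 mm body, so I check with the camera before closing further.

Run:
```python
from h import *
print(ctrl.get_obs()["grip_width"],ctrl.get_obs()["grip_force"])
p,d=cams.camera("wrist");q,_=cams.camera("scene")
o=np.hstack([cv2.resize(p,(400,300)),cv2.resize(q[100:250,130:330],(400,300),interpolation=cv2.INTER_CUBIC)]);cv2.imwrite("pics/w1.png",o)
for c,s in blobs(green(q),25,900): print(c.round(1),s.tolist(),onplane("scene",*c,.041).round(4))
o=ctrl.get_obs();print(o["grip_width"],o["grip_force"],o["ee_pos"])
```

```text
0.04925782933787103 0.1928637083619833
[231.3 176.4] [222, 171, 18, 12, 157] [ 0.4496 -0.2691]
[382.4 176.1] [377, 170, 12, 13, 121] [0.2371 0.0842]
[140.9 199.1] [130, 173, 27, 43, 598] [ 0.6622 -0.3983]
[361.3 187.1] [356, 181, 11, 13, 123] [0.3202 0.0586]
[284.8 190.8] [281, 186, 9, 11, 80] [ 0.4391 -0.104 ]
[437.5 219.8] [430, 213, 15, 15, 174] [0.3664 0.2714]
[279.1 346.7] [254, 331, 51, 33, 696] [0.8787 0.1511]
0.04841346573564487 15.000391602516174 [ 0.45136646 -0.27188973  0.00622539]
```

View pics/w1.png

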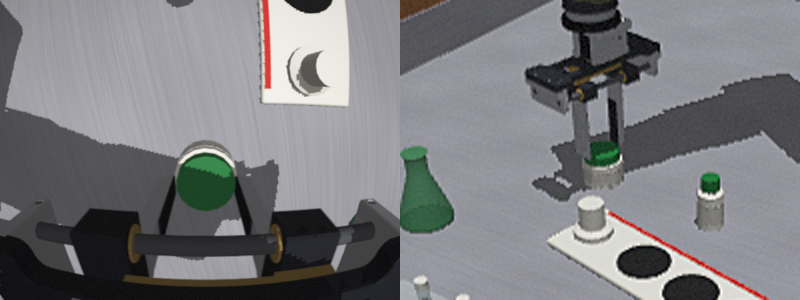

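Run:
```python
from h import *
q,_=cams.camera("scene");p,_=cams.camera("wrist")
t=ctrl.get_obs()["ee_pos"];y=np.array([.976,-.219,0])
for n,P in dict(tcp=t,L=t+.0242*y,R=t-.0242*y,Lup=t+.0242*y+[0,0,.05]).items(): print(n,((project("scene",P)-[200,110])*5).round())
a=cv2.resize(q[110:210,200:270],None,fx=5,fy=5,interpolation=cv2.INTER_CUBIC)
b=cv2.resize(p[170:420,150:400],(440,500));cv2.imwrite("pics/w2.png",np.hstack([a,b]))
```

```text
tcp [155. 386.]
L [121. 403.]
R [187. 370.]
Lup [115. 324.]
```

View pics/w2.png

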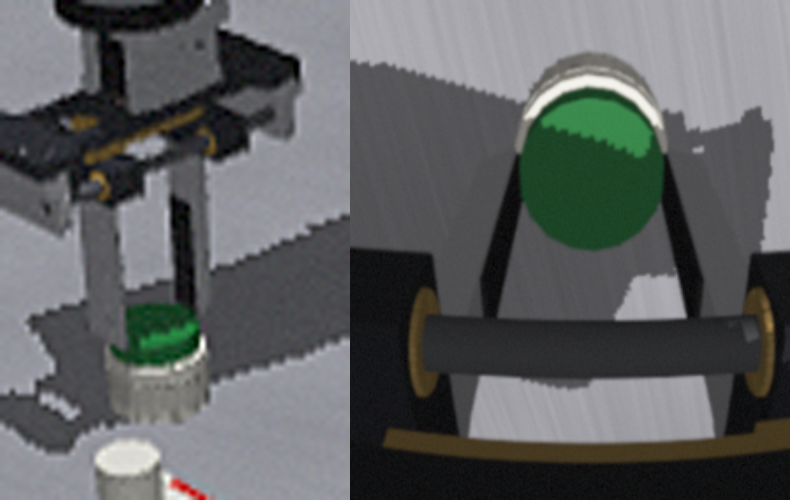

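Run:
```python
from h import *
i=cams.camera_info("scene");W=np.array(i["world_to_cam"])
q,d=cams.camera("scene")
for u,v in [(217,152),(219,160),(221,172),(222,177),(223,185),(226,190),(232,185),(238,183),(230,170),(236,150),(236,160),(238,168),(221,176),(211,156)]:
    z=d[v,u];P=W[:3,:3].T@(np.array([(u-i["cx"])/i["fx"]*z,(v-i["cy"])/i["fy"]*z,z])-W[:3,3]);print((u-200)*5,(v-110)*5,q[v,u],P.round(3))
Ww=np.linalg.inv(cams.camera_info("wrist")["world_to_cam"]);print(Ww.round(3))
o=ctrl.get_obs();print(o["time_s"],o["qpos"].round(3),o["force"].round(2),o["ee_pos"])
```

```text
85 210 [94 88 89] [ 0.485 -0.282  0.128]
95 250 [94 91 90] [ 0.49  -0.274  0.109]
105 310 [92 88 88] [ 0.491 -0.27   0.074]
110 335 [102  96  97] [ 0.489 -0.27   0.058]
115 375 [104 105 106] [ 0.479 -0.276  0.027]
130 400 [113 117 118] [ 0.479 -0.268  0.013]
160 375 [133 138 142] [ 0.472 -0.251  0.031]
190 365 [120 126 128] [ 0.456 -0.243  0.031]
150 300 [59 68 56] [ 0.362 -0.342 -0.001]
180 200 [27 25 22] [ 0.429 -0.263  0.114]
180 250 [17 17 15] [ 0.431 -0.264  0.085]
190 290 [13 12 13] [ 0.436 -0.255  0.065]
105 330 [93 88 89] [ 0.49  -0.272  0.061]
55 230 [96 93 93] [ 0.54  -0.256  0.147]
[[ 0.976 -0.211 -0.06   0.47 ]
 [-0.219 -0.939 -0.265 -0.194]
 [-0.     0.271 -0.962  0.224]
 [ 0.     0.     0.     1.   ]]
2.75 [-0.612  0.443  1.736  0.     0.962 -0.391] [ 0.   -0.05  3.56] [ 0.45136368 -0.27188499  0.00621496]
```

Run:
```python
from h import *
i=cams.camera_info("scene");W=np.array(i["world_to_cam"])
def cloud(d):
    v,u=np.mgrid[:420,:560];C=np.stack([(u-i["cx"])/i["fx"]*d,(v-i["cy"])/i["fy"]*d,d],-1)-W[:3,3];return C@W[:3,:3]
q,d=cams.camera("scene")
for nm,dd,t,psi in(("start",np.load("pics/scene0.npy"),[.246,-.492,.166],.464),("now",d,[.4514,-.2719,.0062],1.35)):
    P=cloud(dd);r=P-t;tx=r[...,0]*np.cos(psi)+r[...,1]*np.sin(psi);ty=r[...,0]*np.sin(psi)-r[...,1]*np.cos(psi)
    m=(dd>0)&(abs(tx)<.03)&(abs(ty)<.11)&(P[...,2]>.02)&(r[...,2]<.2)
    for a in np.arange(-.04,.2,.01):
        s=m&(r[...,2]>=a)&(r[...,2]<a+.01)
        if s.sum(): print(nm,round(a,2),s.sum(),"ty",ty[s].min().round(3),ty[s].max().round(3),"tx",tx[s].min().round(3),tx[s].max().round(3))
```

```text
start 0.03 1 ty 0.049 0.049 tx 0.007 0.007
start 0.04 22 ty -0.058 0.058 tx 0.001 0.016
start 0.05 33 ty -0.06 0.056 tx -0.007 0.016
start 0.06 37 ty -0.06 0.059 tx -0.008 0.019
start 0.07 34 ty -0.06 0.058 tx -0.01 0.015
start 0.08 34 ty -0.06 0.058 tx -0.003 0.015
start 0.09 35 ty -0.061 0.058 tx -0.005 0.017
start 0.1 40 ty -0.06 0.058 tx -0.011 0.018
start 0.11 32 ty -0.06 0.06 tx -0.008 0.017
start 0.12 32 ty -0.06 0.059 tx -0.01 0.017
start 0.13 31 ty -0.081 0.075 tx -0.018 0.029
start 0.14 78 ty -0.082 0.08 tx -0.025 0.03
start 0.15 101 ty -0.082 0.073 tx -0.028 0.03
start 0.16 113 ty -0.088 0.073 tx -0.026 0.03
start 0.17 319 ty -0.089 0.088 tx -0.029 0.03
start 0.18 104 ty -0.089 0.086 tx -0.029 0.028
start 0.19 81 ty -0.043 0.017 tx -0.014 0.029
now 0.01 40 ty -0.021 0.029 tx -0.013 0.03
now 0.02 78 ty -0.024 0.031 tx -0.016 0.03
now 0.03 66 ty -0.03 0.032 tx -0.015 0.027
now 0.04 130 ty -0.031 0.037 tx -0.023 0.027
now 0.05 47 ty -0.036 0.039 tx -0.007 0.014
now 0.06 45 ty -0.035 0.039 tx -0.009 0.015
now 0.07 55 ty -0.035 0.039 tx -0.008 0.013
now 0.08 48 ty -0.037 0.038 tx -0.007 0.014
now 0.09 53 ty -0.035 0.038 tx -0.01 0.014
now 0.1 53 ty -0.034 0.038 tx -0.01 0.014
now 0.11 49 ty -0.036 0.039 tx -0.008 0.014
now 0.12 36 ty -0.035 0.039 tx -0.008 0.014
now 0.13 40 ty -0.074 0.081 tx -0.021 0.029
now 0.14 125 ty -0.075 0.083 tx -0.03 0.03
now 0.15 181 ty -0.075 0.086 tx -0.03 0.03
now 0.16 133 ty -0.073 0.09 tx -0.03 0.03
now 0.17 469 ty -0.088 0.091 tx -0.029 0.03
now 0.18 130 ty -0.085 0.086 tx -0.021 0.029
now 0.19 95 ty -0.041 0.02 tx -0.017 0.028
```

The depth readings show the fingertips about 38 mm above the reported TCP, both at the start pose and now. That leaves the fingers on the jar's cap rather than its body. From here I use tip z = reported z + 38 mm, so I open, go 36 mm lower and regrip on the body.

Scaled: 34 mm / 400 = 0.085, 24 mm / 400 = 0.06.

>>> arm_command([
  [[0, 0, 0, 0, 0, 0, -1], [0, 0, 0, 0, 0, 0, -1], [0, 0, 0, 0, 0, 0, -1], [0, 0, 0, 0, 0, 0, -1], [0, 0, 0, 0, 0, 0, -1], [0, 0, 0.03, 0, 0, 0, -1], [0, 0, 0.06, 0, 0, 0, -1], [0, 0, 0.085, 0, 0, 0, -1], [0, 0, 0.085, 0, 0, 0, -1]],
])

```text
time_s: 3.7
ee_pos: [0.4503, -0.2711, -0.03]
eef_rot: [-3.139, -0.001, 1.35]
force: [1.2, -0.1, -0.1]
grip_width: 0.0938
grip_force: 0.0
```

>>> arm_command([
  [[0, 0, 0, 0, 0, 0, 1], [0, 0, 0, 0, 0, 0, 1], [0, 0, 0, 0, 0, 0, 1], [0, 0, 0, 0, 0, 0, 1], [0, 0, 0, 0, 0, 0, 1], [0, 0, 0, 0, 0, 0, 1], [0, 0, 0, 0, 0, 0, 1], [0, 0, 0, 0, 0, 0, 1]],
])

```text
time_s: 4.5
ee_pos: [0.4514, -0.2719, -0.0278]
eef_rot: [3.141, 0.0, 1.35]
force: [-1.0, -0.7, 3.2]
grip_width: 0.0545
grip_force: 15.0
```

Scaled: 330 mm / 400 = 0.825, -100 mm / 400 = -0.25.

>>> arm_command([
  [[0, 0, -0.0375, 0, 0, 0, 1], [0, 0, -0.1, 0, 0, 0, 1], [0, 0, -0.175, 0, 0, 0, 1], [0.0375, 0.01, -0.25, 0, 0, 0, 1], [0.125, 0.03, -0.275, 0, 0, 0, 1], [0.225, 0.0525, -0.275, 0, 0, 0, 1], [0.325, 0.075, -0.275, 0, 0, 0, 1], [0.425, 0.1, -0.275, 0, 0, 0, 1], [0.525, 0.1225, -0.275, 0, 0, 0, 1], [0.625, 0.145, -0.275, 0, 0, 0, 1], [0.725, 0.17, -0.275, 0, 0, 0, 1], [0.825, 0.1925, -0.275, 0, 0, 0, 1]],
])

```text
time_s: 5.7
ee_pos: [0.5991, 0.0349, 0.0818]
eef_rot: [-3.141, 0.0, 1.35]
force: [0.1, -1.2, -0.5]
grip_width: 0.0544
grip_force: 15.0
```

Scaled: 106 mm / 400 = 0.265, 104 mm / 400 = 0.26.

>>> arm_command([
  [[0.0875, 0.02, 0, 0, 0, 0, 1], [0.1625, 0.04, 0, 0, 0, 0, 1], [0.225, 0.0525, 0, 0, 0, 0, 1], [0.26, 0.0625, 0, 0, 0, 0, 1], [0.265, 0.0625, 0, 0, 0, 0, 1], [0.265, 0.0625, 0, 0, 0, 0, 1], [0.265, 0.0625, 0, 0, 0, 0, 1]],
])

```text
time_s: 6.4
ee_pos: [0.6461, 0.1304, 0.082]
eef_rot: [-3.141, 0.0, 1.349]
force: [-0.0, -0.5, -1.4]
grip_width: 0.0547
grip_force: 15.0
```

Run:
```python
from h import *
for n in("scene","top"):
    q,_=cams.camera(n)
    for c,s in blobs(green(q),25,900): print(n,c.round(1),s.tolist(),onplane(n,*c,.151).round(4))
```

```text
scene [382.4 176.2] [377, 170, 12, 13, 118] [0.4251 0.1458]
scene [141.  199.4] [130, 173, 27, 43, 590] [ 0.7783 -0.2541]
scene [363.3 190.1] [358, 183, 10, 11, 39] [0.5026 0.1328]
scene [284.9 190.9] [281, 186, 9, 11, 81] [ 0.5924 -0.0102]
scene [437.3 219.9] [430, 213, 15, 15, 177] [0.5322 0.3007]
scene [335.7 223. ] [327, 214, 19, 19, 306] [0.6437 0.1361]
scene [279.1 346.7] [254, 331, 51, 33, 697] [0.9573 0.2011]
top [183.6  56.2] [168, 51, 32, 11, 321] [0.8855 0.1562]
top [414. 162.] [401, 152, 27, 25, 323] [ 0.6325 -0.3806]
top [286.4 233.2] [283, 229, 8, 9, 56] [ 0.4681 -0.0859]
top [131.7 244.8] [128, 242, 8, 8, 39] [0.4415 0.2712]
```

Scaled: 98 mm / 400 = 0.245, 92 mm / 400 = 0.23.

>>> arm_command([
  [[-0.0075, 0.0025, 0.0625, 0, 0, 0, 1], [-0.0075, 0.0025, 0.1375, 0, 0, 0, 1], [-0.0075, 0.0025, 0.2, 0, 0, 0, 1], [-0.0075, 0.0025, 0.23, 0, 0, 0, 1], [-0.0075, 0.0025, 0.245, 0, 0, 0, 1], [-0.0075, 0.0025, 0.245, 0, 0, 0, 1], [-0.0075, 0.0025, 0.245, 0, 0, 0, -0.5], [-0.0075, 0.0025, 0.245, 0, 0, 0, -0.5], [-0.0075, 0.0025, 0.245, 0, 0, 0, -0.5], [-0.0075, 0.0025, 0.245, 0, 0, 0, -0.5], [-0.0075, 0.0025, 0.15, 0, 0, 0, -0.5], [-0.0075, 0.0025, 0.0375, 0, 0, 0, -0.5]],
])

```text
time_s: 7.7
ee_pos: [0.6455, 0.1279, 0.0665]
eef_rot: [-3.138, 0.001, 1.35]
force: [1.2, 0.7, 1.8]
grip_width: 0.0701
grip_force: 0.0
```

Scaled: -249 mm / 400 = -0.6225, -240 mm / 400 = -0.6.

>>> arm_command([
  [[0, 0, -0.1125, 0, 0, 0, -0.5], [-0.1, -0.05, -0.1125, 0, 0, 0, -0.5], [-0.2125, -0.1075, -0.1125, 0, 0, 0, -0.5], [-0.325, -0.165, -0.1125, 0, 0, 0, -0.5], [-0.425, -0.2175, -0.1125, 0, 0, 0, -0.5], [-0.525, -0.2675, -0.1125, 0, 0, 0, -0.5], [-0.6, -0.3025, -0.1, 0, 0, 0, -0.5], [-0.6225, -0.315, -0.05, 0, 0, 0, -0.5], [-0.6225, -0.315, 0.025, 0, 0, 0, -0.5], [-0.6225, -0.315, 0.05, 0, 0, 0, -0.5], [-0.6225, -0.315, 0.05, 0, 0, 0, -0.5]],
])

```text
time_s: 8.8
ee_pos: [0.4687, -0.087, 0.0464]
eef_rot: [-3.139, -0.0, 1.35]
force: [0.4, -0.2, 0.7]
grip_width: 0.0704
grip_force: 0.0
```

```bash
cat > caps.py <<'E'
from h import *
import sys
def cap(n,z,lo=25,hi=900):
    q,_=cams.camera(n)
    return [(c.round(1).tolist(),s[2:].tolist(),onplane(n,*c,z).round(4).tolist()) for c,s in blobs(green(q),lo,hi)]
if __name__=="__main__":
    for n in("top","scene"):
        for r in cap(n,float(sys.argv[1])): print(n,*r)
    print(ctrl.get_obs()["ee_pos"].round(4))
E
python3 caps.py 0.052 ; python3 caps.py 0.063
```

```text
top [183.7, 56.0] [32, 11, 323] [0.9216, 0.1764]
top [415.0, 159.6] [27, 18, 242] [0.6541, -0.4056]
top [201.2, 163.0] [19, 19, 276] [0.6471, 0.1289]
top [134.0, 246.8] [12, 11, 105] [0.4371, 0.2948]
top [206.8, 246.1] [11, 9, 81] [0.4387, 0.113]
top [196.5, 277.5] [12, 10, 87] [0.3613, 0.1377]
scene [382.6, 176.1] [11, 13, 115] [0.2555, 0.0909]
scene [140.9, 199.3] [27, 43, 588] [0.6743, -0.3835]
scene [361.4, 187.2] [11, 13, 115] [0.3376, 0.0655]
scene [284.9, 190.8] [9, 11, 82] [0.4542, -0.0943]
scene [437.4, 219.9] [15, 15, 176] [0.3834, 0.2743]
scene [329.5, 261.9] [24, 19, 381] [0.6462, 0.1293]
scene [279.1, 346.8] [51, 33, 695] [0.8866, 0.1562]
[ 0.4698 -0.0871  0.048 ]
top [183.8, 56.1] [33, 11, 325] [0.9174, 0.1738]
top [414.9, 159.0] [27, 19, 253] [0.6536, -0.4027]
top [201.1, 162.9] [19, 19, 281] [0.6454, 0.1272]
top [133.8, 246.7] [12, 11, 108] [0.4373, 0.2919]
top [206.7, 246.1] [11, 9, 81] [0.4387, 0.1114]
top [196.6, 277.4] [12, 10, 86] [0.362, 0.1356]
scene [382.6, 176.1] [12, 13, 117] [0.2742, 0.0968]
scene [136.4, 176.4] [13, 8, 63] [0.6099, -0.4636]
scene [141.6, 202.0] [27, 36, 523] [0.6938, -0.3588]
scene [361.3, 187.3] [11, 13, 118] [0.3555, 0.072]
scene [284.9, 190.9] [9, 11, 79] [0.4698, -0.0849]
scene [437.4, 219.9] [15, 15, 175] [0.3997, 0.2771]
scene [329.4, 261.8] [24, 19, 378] [0.6582, 0.1345]
scene [279.1, 346.8] [51, 33, 694] [0.8944, 0.1612]
[ 0.47   -0.0872  0.0482]
```

The jar stands at (0.6466, 0.129), about 2 mm off the disc centre. Next I grip the vial.

Scaled: 74 mm / 400 = 0.185, 55 mm / 400 = 0.1375.

>>> arm_command([
  [[0, 0, 0.0625, 0, 0, 0, -0.5], [0, 0, 0.1375, 0, 0, 0, -0.5], [0, 0, 0.185, 0, 0, 0, -0.5], [0, 0, 0.185, 0, 0, 0, -0.5], [0, 0, 0.185, 0, 0, 0, 1], [0, 0, 0.185, 0, 0, 0, 1], [0, 0, 0.185, 0, 0, 0, 1], [0, 0, 0.185, 0, 0, 0, 1], [0, 0, 0.185, 0, 0, 0, 1], [0, 0, 0.185, 0, 0, 0, 1]],
], squeeze=10)

```text
time_s: 10.0
ee_pos: [0.4694, -0.0873, -0.0265]
eef_rot: [3.141, -0.0, 1.35]
force: [-0.4, 0.0, 5.0]
grip_width: 0.034
grip_force: 10.0
```

>>> arm_command([
  [[0, 0, -0.0375, 0, 0, 0, 1], [0, 0, -0.1125, 0, 0, 0, 1], [0.0125, 0.01, -0.1875, 0, 0, 0, 1], [0.0625, 0.045, -0.225, 0, 0, 0, 1], [0.1375, 0.1025, -0.225, 0, 0, 0, 1], [0.2125, 0.1575, -0.225, 0, 0, 0, 1], [0.2875, 0.2125, -0.225, 0, 0, 0, 1], [0.3625, 0.2675, -0.225, 0, 0, 0, 1], [0.4075, 0.3025, -0.225, 0, 0, 0, 1], [0.4225, 0.3125, -0.225, 0, 0, 0, 1], [0.4225, 0.3125, -0.225, 0, 0, 0, 1]],
])

```text
time_s: 11.1
ee_pos: [0.6279, 0.0504, 0.0625]
eef_rot: [-3.141, 0.0, 1.351]
force: [-0.2, -0.2, -0.2]
grip_width: 0.0334
grip_force: 10.0
```

Scaled: 65 mm / 400 = 0.1625, 50 mm / 400 = 0.125.

>>> arm_command([
  [[0, 0, 0.0625, 0, 0, 0, 1], [0, 0, 0.125, 0, 0, 0, 1], [0, 0, 0.1625, 0, 0, 0, 1], [0, 0, 0.1625, 0, 0, 0, 1]],
])

```text
time_s: 11.5
ee_pos: [0.6265, 0.0494, -0.0037]
eef_rot: [-3.138, 0.001, 1.349]
force: [-0.1, -0.1, -0.3]
grip_width: 0.0338
grip_force: 10.0
```

```bash
python3 caps.py 0.087 | grep -v " 0.9"
```

```text
top [183.6, 56.1] [34, 11, 320] [0.9088, 0.1694]
top [414.2, 161.5] [27, 24, 315] [0.6437, -0.3957]
top [134.1, 246.8] [13, 11, 109] [0.437, 0.2844]
scene [382.3, 176.1] [12, 13, 123] [0.3156, 0.1097]
scene [140.9, 199.4] [27, 43, 578] [0.7115, -0.3373]
scene [361.1, 187.0] [12, 13, 131] [0.3925, 0.0854]
scene [437.3, 219.8] [15, 15, 177] [0.4358, 0.2834]
scene [302.6, 231.8] [9, 13, 97] [0.626, 0.0537]
scene [329.5, 261.8] [24, 19, 378] [0.6843, 0.1466]
scene [279.1, 346.8] [51, 33, 694] [0.9115, 0.1721]
[ 0.6283  0.0498 -0.0011]
```

Scaled: -125 mm / 400 = -0.3125, -110 mm / 400 = -0.275.

>>> arm_command([
  [[0, 0.0075, 0.0175, 0, 0, 0, 1], [0, 0.0075, 0.0325, 0, 0, 0, 1], [0, 0.0075, 0.0338, 0, 0, 0, 1], [0, 0.0075, 0.0338, 0, 0, 0, -0.2], [0, 0.0075, 0.0338, 0, 0, 0, -0.4], [0, 0.0075, 0.0338, 0, 0, 0, -0.4], [0, 0.0075, 0.0338, 0, 0, 0, -0.4], [0, 0.0075, -0.05, 0, 0, 0, -0.4], [0, 0.0075, -0.1625, 0, 0, 0, -0.4], [0, 0.0075, -0.275, 0, 0, 0, -0.4], [0, 0.0075, -0.3125, 0, 0, 0, -0.4]],
])

```text
time_s: 12.7
ee_pos: [0.6328, 0.0497, 0.1283]
eef_rot: [3.135, -0.002, 1.35]
force: [-0.1, -0.3, 0.5]
grip_width: 0.066
grip_force: 0.0
```

Scaled: -242 mm / 400 = -0.605, -217 mm / 400 = -0.5425.

>>> arm_command([
  [[0.0625, -0.0825, 0, 0, 0, 0, -0.8], [0.125, -0.165, 0, 0, 0, 0, -0.8], [0.2, -0.2625, 0, 0, 0, 0, -0.8], [0.275, -0.3625, 0, 0, 0, 0, -0.8], [0.35, -0.46, 0, 0, 0, 0, -0.8], [0.4125, -0.5425, 0, 0, 0, 0, -0.8], [0.4575, -0.605, 0, 0, 0, 0, -0.8], [0.4575, -0.605, 0.05, 0, 0, 0, -0.8], [0.4575, -0.605, 0.125, 0, 0, 0, -0.8], [0.4575, -0.605, 0.2125, 0, 0, 0, -0.8], [0.4575, -0.605, 0.3, 0, 0, 0, -0.8], [0.4575, -0.605, 0.3425, 0, 0, 0, -0.8]],
])

```text
time_s: 13.9
ee_pos: [0.4334, 0.2803, -0.0172]
eef_rot: [-3.139, 0.003, 1.35]
force: [0.8, -0.4, -0.2]
grip_width: 0.0845
grip_force: 0.0
```

>>> arm_command([
  [[0, 0, 0, 0, 0, 0, -0.8], [0, 0, 0, 0, 0, 0, 1], [0, 0, 0, 0, 0, 0, 1], [0, 0, 0, 0, 0, 0, 1], [0, 0, 0, 0, 0, 0, 1], [0, 0, 0, 0, 0, 0, 1], [0, 0, 0, 0, 0, 0, 1], [0, 0, 0, 0, 0, 0, 1]],
], squeeze=15)

```text
time_s: 14.7
ee_pos: [0.4354, 0.2813, -0.0136]
eef_rot: [3.141, -0.0, 1.35]
force: [-0.3, -1.2, 4.3]
grip_width: 0.0458
grip_force: 15.0
```

```bash
python3 caps.py 0.074 | grep -v " 0.9"
```

```text
top [183.9, 56.1] [33, 11, 323] [0.9134, 0.1714]
top [414.1, 160.2] [27, 23, 264] [0.649, -0.3984]
top [201.2, 163.0] [19, 19, 278] [0.6436, 0.1252]
top [230.3, 167.4] [10, 10, 65] [0.6325, 0.053]
top [206.7, 246.1] [11, 9, 82] [0.4387, 0.1096]
top [196.4, 277.5] [12, 10, 90] [0.3624, 0.1342]
scene [382.4, 176.1] [12, 13, 122] [0.2935, 0.1025]
scene [140.9, 199.3] [28, 43, 583] [0.6974, -0.3549]
scene [361.4, 187.2] [12, 13, 122] [0.3722, 0.0786]
scene [440.4, 222.8] [9, 10, 58] [0.424, 0.289]
scene [300.9, 237.5] [11, 13, 115] [0.6301, 0.052]
scene [329.6, 261.8] [24, 19, 381] [0.6701, 0.1403]
scene [279.1, 346.7] [51, 33, 696] [0.9022, 0.1661]
[ 0.4353  0.2813 -0.0136]
```

Scaled: -245 mm / 400 = -0.6125, -115 mm / 400 = -0.2875.

>>> arm_command([
  [[0, 0, -0.0375, 0, 0, 0, 1], [0, 0, -0.1125, 0, 0, 0, 1], [0, 0, -0.2, 0, 0, 0, 1], [-0.0375, 0.035, -0.2625, 0, 0, 0, 1], [-0.1, 0.0925, -0.2875, 0, 0, 0, 1], [-0.175, 0.16, -0.2875, 0, 0, 0, 1], [-0.25, 0.23, -0.2875, 0, 0, 0, 1], [-0.325, 0.3, -0.2875, 0, 0, 0, 1], [-0.4, 0.3675, -0.2875, 0, 0, 0, 1], [-0.475, 0.4375, -0.2875, 0, 0, 0, 1], [-0.55, 0.5075, -0.2875, 0, 0, 0, 1], [-0.6125, 0.5675, -0.2875, 0, 0, 0, 1]],
])

```text
time_s: 16.0
ee_pos: [0.6034, -0.0096, 0.1006]
eef_rot: [-3.141, 0.0, 1.349]
force: [0.2, 0.8, -1.2]
grip_width: 0.0454
grip_force: 15.0
```

Scaled: 90 mm / 400 = 0.225, 75 mm / 400 = 0.1875.

>>> arm_command([
  [[-0.0325, 0.03, 0, 0, 0, 0, 1], [-0.0425, 0.04, 0, 0, 0, 0, 1], [-0.0425, 0.04, 0.0375, 0, 0, 0, 1], [-0.0425, 0.04, 0.1125, 0, 0, 0, 1], [-0.0425, 0.04, 0.1875, 0, 0, 0, 1], [-0.0425, 0.04, 0.225, 0, 0, 0, 1], [-0.0425, 0.04, 0.225, 0, 0, 0, 1], [-0.0425, 0.04, 0.225, 0, 0, 0, 1]],
])

```text
time_s: 16.8
ee_pos: [0.6151, -0.0271, 0.0119]
eef_rot: [3.141, -0.0, 1.351]
force: [0.5, -1.1, -0.4]
grip_width: 0.0457
grip_force: 15.0
```

```bash
python3 caps.py 0.1115 | grep -v " 0.9"
```

```text
top [183.9, 56.2] [33, 11, 325] [0.8997, 0.1637]
top [414.1, 161.7] [27, 25, 320] [0.6393, -0.3898]
top [201.1, 163.0] [19, 19, 280] [0.6378, 0.1191]
scene [382.4, 176.2] [12, 13, 120] [0.3578, 0.1236]
scene [141.0, 199.3] [28, 43, 591] [0.7366, -0.3058]
scene [361.2, 187.0] [12, 13, 128] [0.4306, 0.1002]
scene [274.7, 209.4] [13, 15, 139] [0.615, -0.0228]
scene [300.9, 237.6] [11, 13, 116] [0.6736, 0.0761]
scene [329.5, 261.9] [24, 19, 380] [0.7112, 0.1589]
scene [279.1, 346.7] [51, 33, 694] [0.929, 0.1831]
[ 0.6156 -0.0275  0.0126]
```

Scaled: -145 mm / 400 = -0.3625, 14.5 mm / 400 = 0.0363.

>>> arm_command([
  [[0, 0, 0.0175, 0, 0, 0, 1], [0, 0, 0.0325, 0, 0, 0, 1], [0, 0, 0.0363, 0, 0, 0, 1], [0, 0, 0.0363, 0, 0, 0, 0], [0, 0, 0.0363, 0, 0, 0, -0.4], [0, 0, 0.0363, 0, 0, 0, -0.5], [0, 0, 0.0363, 0, 0, 0, -0.5], [0, 0, -0.05, 0, 0, 0, -0.5], [0, 0, -0.1625, 0, 0, 0, -0.5], [0, 0, -0.275, 0, 0, 0, -0.5], [0, 0, -0.3625, 0, 0, 0, -0.5], [0, 0, -0.3625, 0, 0, 0, -0.5]],
])

```text
time_s: 18.1
ee_pos: [0.6168, -0.0279, 0.1616]
eef_rot: [3.133, -0.001, 1.35]
force: [-0.2, -0.0, 0.1]
grip_width: 0.0707
grip_force: 0.0
```

Scaled: -204 mm / 400 = -0.51, -180 mm / 400 = -0.45, 0.75 rad / 6.2832 = 0.1194.

>>> arm_command([
  [[0.05, -0.1125, 0, 0, 0, 0.0223, -0.5], [0.095, -0.225, 0, 0, 0, 0.0446, -0.5], [0.1425, -0.3375, 0, 0, 0, 0.0668, -0.5], [0.1875, -0.45, 0, 0, 0, 0.0891, -0.5], [0.215, -0.51, 0, 0, 0, 0.1114, -0.5], [0.215, -0.51, 0, 0, 0, 0.1194, -0.5], [0.215, -0.51, 0, 0, 0, 0.1194, -0.5], [0.215, -0.51, 0.075, 0, 0, 0.1194, -0.5], [0.215, -0.51, 0.075, 0, 0, 0.1194, -0.5]],
])

```text
time_s: 19.0
ee_pos: [0.4331, 0.1003, 0.1231]
eef_rot: [-3.139, 0.005, 0.601]
force: [-0.8, 0.6, 0.7]
grip_width: 0.0705
grip_force: 0.0
```

```bash
python3 caps.py 0.115 | grep -v " 0.9"; python3 caps.py .098|grep top; python3 -c "
from station import ctrl;print(ctrl.get_obs()['eef_rot'])"
```

```text
top [183.5, 56.2] [33, 11, 322] [0.8986, 0.164]
top [414.2, 161.1] [27, 24, 292] [0.6403, -0.3894]
top [201.1, 162.9] [19, 19, 280] [0.6373, 0.1185]
top [230.3, 167.3] [10, 10, 66] [0.6265, 0.0484]
top [261.5, 172.9] [12, 11, 102] [0.613, -0.0263]
top [196.0, 277.1] [9, 9, 42] [0.3657, 0.1277]
scene [382.3, 176.6] [11, 12, 104] [0.3655, 0.126]
scene [140.9, 199.3] [27, 43, 571] [0.7405, -0.3014]
scene [361.3, 187.4] [12, 12, 118] [0.4378, 0.1032]
scene [273.9, 214.0] [13, 15, 165] [0.6349, -0.0121]
scene [301.0, 237.5] [11, 13, 113] [0.6774, 0.0785]
scene [329.6, 261.8] [24, 19, 375] [0.7147, 0.1606]
scene [279.1, 346.8] [51, 33, 686] [0.9316, 0.1847]
[0.4345 0.1006 0.126 ]
top [183.6, 56.2] [34, 11, 315] [0.9047, 0.1671]
top [414.1, 160.3] [27, 24, 269] [0.645, -0.393]
top [201.1, 162.9] [19, 19, 280] [0.64, 0.1213]
top [230.3, 167.4] [10, 10, 65] [0.6289, 0.0503]
top [261.5, 172.8] [12, 12, 104] [0.6156, -0.0254]
top [196.2, 277.3] [8, 9, 41] [0.3642, 0.1303]
[ 3.14126853e+00 -7.11976978e-04  6.00039776e-01]
```

Scaled: 115 mm / 400 = 0.2875, 100 mm / 400 = 0.25.

>>> arm_command([
  [[0, 0, 0.075, 0, 0, 0, -0.5], [0, 0, 0.1625, 0, 0, 0, -0.5], [0, 0, 0.25, 0, 0, 0, -0.5], [0, 0, 0.2875, 0, 0, 0, -0.5], [0, 0, 0.2875, 0, 0, 0, -0.5], [0, 0, 0.2875, 0, 0, 0, 1], [0, 0, 0.2875, 0, 0, 0, 1], [0, 0, 0.2875, 0, 0, 0, 1], [0, 0, 0.2875, 0, 0, 0, 1], [0, 0, 0.2875, 0, 0, 0, 1], [0, 0, 0.2875, 0, 0, 0, 1]],
], squeeze=15)

```text
time_s: 20.3
ee_pos: [0.4349, 0.101, 0.0115]
eef_rot: [3.141, -0.001, 0.6]
force: [-0.3, -0.2, 6.1]
grip_width: 0.0372
grip_force: 15.0
```

Scaled: 260 mm / 400 = 0.65, 115 mm / 400 = 0.2875, -0.75 rad / 6.2832 = -0.1194.

>>> arm_command([
  [[0, 0, -0.0375, 0, 0, 0, 1], [0, 0, -0.1125, 0, 0, 0, 1], [0, 0, -0.2, 0, 0, 0, 1], [0.0025, 0.0375, -0.275, 0, 0, -0.008, 1], [0.005, 0.1125, -0.3, 0, 0, -0.0239, 1], [0.01, 0.2, -0.3, 0, 0, -0.043, 1], [0.015, 0.2875, -0.3, 0, 0, -0.0621, 1], [0.0175, 0.375, -0.3, 0, 0, -0.0812, 1], [0.0225, 0.4625, -0.3, 0, 0, -0.0971, 1], [0.0275, 0.55, -0.3, 0, 0, -0.1098, 1], [0.03, 0.62, -0.3, 0, 0, -0.1178, 1], [0.0313, 0.65, -0.3, 0, 0, -0.1194, 1]],
])

```text
time_s: 21.5
ee_pos: [0.5922, -0.1084, 0.1303]
eef_rot: [-3.141, 0.0, 1.349]
force: [-0.3, 0.6, -1.1]
grip_width: 0.0378
grip_force: 15.0
```

>>> arm_command([
  [[0, 0, 0, 0, 0, 0, 1], [0, 0, 0, 0, 0, 0, 1], [0, 0, 0.05, 0, 0, 0, 1], [0, 0, 0.125, 0, 0, 0, 1], [0, 0, 0.2, 0, 0, 0, 1], [0, 0, 0.2375, 0, 0, 0, 1], [0, 0, 0.2375, 0, 0, 0, 1], [0, 0, 0.2375, 0, 0, 0, 1]],
])

```text
time_s: 22.3
ee_pos: [0.5921, -0.1063, 0.0374]
eef_rot: [3.14, -0.0, 1.35]
force: [1.8, -0.0, -0.8]
grip_width: 0.038
grip_force: 15.0
```

```bash
python3 caps.py 0.140 | grep -v " 0.9"
```

```text
top [183.6, 56.1] [33, 11, 325] [0.8897, 0.1586]
top [413.8, 161.3] [27, 25, 306] [0.6358, -0.3827]
top [201.1, 163.0] [19, 19, 280] [0.6333, 0.1141]
top [230.3, 167.5] [10, 10, 64] [0.6225, 0.0454]
top [259.9, 172.6] [8, 11, 67] [0.6103, -0.024]
top [196.6, 277.4] [12, 10, 87] [0.3663, 0.1219]
scene [382.3, 176.2] [12, 13, 121] [0.4064, 0.1394]
scene [140.9, 199.1] [27, 43, 594] [0.7659, -0.2695]
scene [250.2, 184.0] [11, 13, 121] [0.5916, -0.1025]
scene [273.8, 213.9] [13, 15, 171] [0.6657, 0.0075]
scene [300.8, 237.5] [11, 13, 116] [0.7066, 0.0942]
scene [329.6, 261.8] [24, 19, 378] [0.7421, 0.1729]
scene [279.0, 346.8] [51, 33, 695] [0.9495, 0.196]
[ 0.5925 -0.1067  0.0378]
```

Scaled: -140 mm / 400 = -0.35, 14.5 mm / 400 = 0.0363.

>>> arm_command([
  [[0, 0.0025, 0.0175, 0, 0, 0, 1], [0, 0.0025, 0.0325, 0, 0, 0, 1], [0, 0.0025, 0.0363, 0, 0, 0, 1], [0, 0.0025, 0.0363, 0, 0, 0, 0], [0, 0.0025, 0.0363, 0, 0, 0, -0.3], [0, 0.0025, 0.0363, 0, 0, 0, -0.4], [0, 0.0025, 0.0363, 0, 0, 0, -0.4], [0, 0.0025, -0.0375, 0, 0, 0, -0.4], [0, 0.0025, -0.15, 0, 0, 0, -0.4], [0, 0.0025, -0.25, 0, 0, 0, -0.4], [0, 0.0025, -0.35, 0, 0, 0, -0.4], [0, 0.0025, -0.35, 0, 0, 0, -0.4]],
])

```text
time_s: 23.6
ee_pos: [0.5946, -0.1073, 0.182]
eef_rot: [3.133, 0.0, 1.35]
force: [-0.3, -1.3, -0.2]
grip_width: 0.0659
grip_force: 0.0
```

Scaled: -200 mm / 400 = -0.5, -165 mm / 400 = -0.4125.

>>> arm_command([
  [[0, -0.075, 0, 0, 0, 0, -0.4], [0, -0.1875, 0, 0, 0, 0, -0.4], [0, -0.3, 0, 0, 0, 0, -0.4], [0, -0.4125, 0, 0, 0, 0, -0.4], [0, -0.5, 0, 0, 0, 0, -0.4], [0, -0.5, 0, 0, 0, 0, -0.4], [0, -0.5, 0, 0, 0, 0, -0.4]],
])

```text
time_s: 24.3
ee_pos: [0.3976, -0.0631, 0.1762]
eef_rot: [3.141, 0.0, 1.35]
force: [0.1, -0.1, -0.1]
grip_width: 0.0659
grip_force: 0.0
```

Run:
```python
from h import *
P={n:cams.camera(n)[0] for n in("top","scene")}
T=dict(jar=(.6455,.131),vial=(.629,.052),mid=(.614,-.0245),tall=(.593,-.104))
for n in P:
    B=blobs(green(P[n]),25,900)
    for k,(h,c) in H.items():
        z=.011+h-c/2;r=[onplane(n,*b[0],z) for b in B];j=min(r,key=lambda x:np.hypot(*(x-T[k])));print(n,k,j.round(4),((j-T[k])*1e3).round(1))
o=np.hstack([cv2.resize(P["top"][120:280,120:440],(400,200)),cv2.resize(P["scene"][150:310,190:510],(400,200))]);cv2.imwrite("pics/end.png",o)
```

```text
top jar [0.6472 0.1291] [ 1.7 -1.9]
top vial [0.6327 0.053 ] [3.7 1. ]
top mid [ 0.6155 -0.0253] [ 1.5 -0.8]
top tall [ 0.5939 -0.1032] [0.9 0.8]
scene jar [0.6459 0.1293] [ 0.4 -1.7]
scene vial [0.6302 0.0521] [1.2 0.1]
scene mid [ 0.6137 -0.026 ] [-0.3 -1.5]
scene tall [ 0.5931 -0.1034] [0.1 0.6]
```

View pics/end.png

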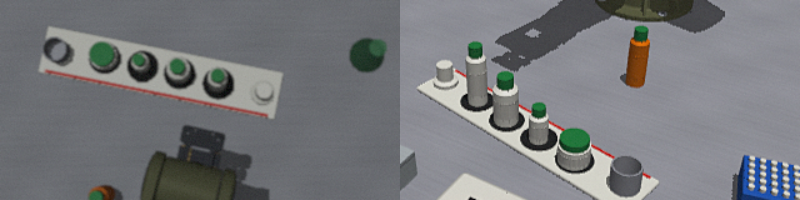

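All four bottles stand upright and centred, with the jar next to the cup at (625,175) rising to the tall bottle by the post at (475,75). The flask at (367,55) and the orange bottle have not moved.

```bash
python3 -c "
from station import ctrl;print(ctrl.hand_in())"
```

```text
the job is handed in; nothing more can be done
None
```

I handed the job in at about 24 s: jar, vial, mid_bottle and tall_bottle stand upright and released on their discs, rising from the wash cup, each within about 4 mm of its disc's centre by camera, with the flask untouched (no verdict was returned).

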